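# Release a desk safe through its back and open the drawer

### The arm

A 6-joint arm with a two-finger parallel gripper is mounted at the origin on a cart in front of the work surface, level with it; the furniture and walls round the work are solid. World frame = base frame: x ahead of the robot, y to its left, z up, the work surface at z = 0. Lengths are in mm, angles in rad, forces in N, time in s.
With the tool pointing down it reaches from about 350 to 775 mm from the base axis. Payload 7.3 kg.
Tool frame: the origin (TCP) lies at the very end of the fingers, on their centre line; the grasp point (between the pads) lies 19 mm behind it; z points along the fingers, y is the line along which they close (so a half turn about z gives the same grasp; the last joint's range is limited). The gripper opens to 92 mm and grips with 3 to 60 N. Pads are 19 mm wide; open, the fingers measure 130 mm over their backs; the gripper's body (75 mm by 190 mm) begins 47 mm behind the grasp point.
Start: joints at [-1.473, 0.342, 1.524, -0, 1.275, -0.146], TCP at [126.752, -509.489, 226.741] pointing down, gripper open.
Joint ranges: [-2.53, 2.53], [-0.77, 2.02], [0.04, 2.7], [-1, 4.14], [0.28, 2.66], [-3.11, 3.11]. Speed limits (rad/s): [2.57, 2.57, 3.14, 3.14, 3.14, 3.14].

### API

Orientations are given as [roll, pitch, yaw] about the fixed x, y, z axes, in that order (R = Rz(yaw) Ry(pitch) Rx(roll)).
In Python, from plant import bot gives the robot as it stands.
- The arm moves only by the tool send_rows, never from a script. Its argument "rows" is a list of rows, each an object of numbers: "x", "y", "z": the shift along the tool's x, y, z in units of 0.2 m (1.0 is 0.2 m); "ax", "ay", "az": the turn, a rotation vector about the tool's x, y, z in units of 60 degrees (1.0 is 60 degrees); "jaw": the opening, from -1 (shut) to 1 (fully open), so that 0 is half open. In form: [{"x": .., "y": .., "z": .., "ax": .., "ay": .., "az": .., "jaw": ..}, ...]. A call has exactly 10 rows; each row is the pose to reach, as a shift and turn from the pose commanded when the call began, along the tool's axes at that moment; what a row does not reach only later rows make up. A row lasts 1/8 s, in which the tool goes at most 62.5 mm and 10.7 degrees, less where a joint would pass 70% of its speed; a pose out of reach is approached as far as the arm can. A call with a number of a shift or a turn outside -1 to 1 is refused whole. A call with a gripper value outside its range is refused whole. The fingers move at their own pace and stop on an object; the grip force is fixed at half the most. Time passes only in rows, so rows that repeat a pose let the fingers close, or fill a call up. It gives the time, the measured TCP pose, the force, the opening and the grip force at its end, in the units of the state.
- bot.get_obs(): the state, without advancing time (a new reading comes with each control period).
- bot.capture(name): name is "side" or "top" or "wrist"; returns (picture, depth): 420x560x3 uint8, red, green, blue; 420x560 float32, mm along the optical axis (not along the pixel's ray), 0 where there is no reading.
- bot.camera_model(name): a dict with "vertical_fov" (degrees; the focal length in pixels is half the picture's height over the tangent of half this angle, whatever the lens; pixels are square), "cx", "cy" (the principal point, pixels), "R" (3x3) and "t" (3): a world point X has camera coordinates R X + t; the wrist camera has in their place "T_tool_cam" (4x4, takes a point from camera to tool coordinates, whose origin is the TCP and whose axes are the flange's). Camera axes: x right, y down, z forward; pixel columns grow to the right and rows downward; lengths in mm; the calibration is good to about 2 mm. A picture is of the moment at which its call begins: read the wrist's pose just before it. camera_model takes no time and is no camera call.
- bot.close_job(): hands the job in; it is judged then, once.
The state is a dict: "time": time; "joint_positions": joint angles; "dq": joint speeds; "tau": joint torques, N m; "tool_pos": TCP position; "tcp_rot": TCP orientation; "contact_force": force on the tool from outside, world axes, zero at the start; "moment": the same for the moment, N m; "grip_width": finger opening in mm; "finger_force": force on a finger pad.
Only numpy, scipy, OpenCV 4.12 (cv2) and the standard library are available. Lean on these libraries where they do the work, as an engineer would, in place of code of your own. Each camera call takes 0.05 s, during which the arm holds its last target. There are 200 camera calls.

### The job

The electric lock of the small desk safe is dead: take the wooden-handled release rod and push it through the hole in the back of the safe onto the sprung catch inside, pressing by feel and never harder than about 15 N, until the drawer springs ajar. Then draw the rod out, lay it flat on the bare desk top and pull the drawer out to its stop, without shifting the ink bottle, the dish or the stamp.

Things in the scene. Friction and masses are not known exactly. Their poses are not given: they have to be found in the camera images.
- desk_safe: grey painted steel desk safe, 190 x 150 x 84 mm (x, y, z), fixed to the desk. Origin: centre of its underside; z up, -x is its front (the drawer), +x its back (the face with a square steel plate and the release hole). It stands with its back towards the robot's left, turned by up to 0.35 rad either way. Back face at x = +95 mm.
- release_hole (a point): mouth of the 9 mm round release hole, 2 mm chamfer, in an 8 mm thick plate: x 96, y 39, z 46 mm in the safe's frame; go in along its -x. The 16 mm pad of the sprung catch lies 12 to 28 mm inside the mouth (varies, not measured). It yields at 3 N, lets go at 6 to 8 N after about 8 mm of travel and meets a hard stop 2 mm farther; it springs back when the rod is withdrawn.
- safe_drawer (a joint): how far the drawer is out, m: 0 shut and latched, about 0.045 when the catch has let go and the ejector spring has pushed it out, 0.095 at its stop. It slides level along the safe's -x with 1 N of friction and 18 N per m/s of damping, and stays where it is left.
- drawer_edge (a point): middle of the top edge of the drawer's front panel (moves with the drawer; z = 78 mm; axes as the safe's). The panel is 12 mm thick (x), 141 mm wide, 67 mm high, without a handle; shut, it is flush in the safe's mouth. Ajar, it can be pinched over its top edge from above: 33 mm are clear between its inner face and the safe's top, and 50 mm below the edge.
- release_rod: release rod, 60 g: a flat-sided wooden grip 70 x 18 x 20 mm (x, y, z) with a 7 mm metal dowel 75 mm long standing out of its +x end. Origin: centre of the underside of the grip; the dowel's axis is x, 10 mm above the underside. It lies level on the desk with the tip 110 mm from the origin, pointing roughly to the robot's right.
- rod_tip (a point): rounded tip of the dowel, at x = 110, y = 0, z = 10 mm in the rod's frame.
- ink_bottle: dark blue ink bottle, 52 x 52 x 58 mm, origin at the centre of its underside; a bystander beyond the work.
- coin_dish: small grey dish, 58 mm across, 16 mm high, origin at the centre of its underside; a bystander.
- rubber_stamp: brown wooden hand stamp with a round knob, 38 x 38 x 74 mm, origin at the centre of its underside; a bystander in front of the safe's side.
Not all that is in view belongs to the job. Leave any blue or purple look-alike of the release_rod alone.

How it is judged (in metres and radians):
On the way, in this order (a step that is already met when the one before it is completed fails the run):
1. the tip of the rod is in the release hole, at least 5 mm deep (x of rod_tip in the frame of desk_safe between 0.04 and 0.091 m and y of rod_tip in the frame of desk_safe between 0.034 and 0.044 m and z of rod_tip in the frame of desk_safe between 0.041 and 0.051 m), for 0.1 s.
2. the catch has let go and the drawer has sprung at least 20 mm out while the rod is in the hole (value of joint safe_drawer above 0.02 m and x of rod_tip in the frame of desk_safe below 0.091 m), for 0.05 s.
3. the drawer is pulled out to its stop (value of joint safe_drawer above 0.088 m), for 0.2 s.
At the end, for the whole second after the job is handed in: The drawer is out to its stop (at least 85 of 95 mm), and the rod lies at rest on the desk top (origin and tip below 25 mm), out of the hole and not touching the safe (value of joint safe_drawer above 0.085 m and height (world z) of each of release_rod, rod_tip below 0.025 m and linear speed of release_rod below 0.02 m/s and contact force between release_rod and desk_safe below 0.1 N).
It fails at once if the rod presses on the safe or its catch with more than 16 N (contact force between release_rod and desk_safe above 16 N).
It fails at once if the ink bottle, the dish or the stamp is shifted by more than 20 mm (distance of any of ink_bottle, coin_dish, rubber_stamp from where it was at the start of the episode above 0.02 m).
It also fails if it takes over 67 s, if anything falls off the work surface, if the arm or the gripper's body presses on something with over 40 N, if the wrist force passes 120 N, or if a joint passes its speed limit or range.

## Working session

There is one attempt and no reset: what is moved stays moved. The work goes in short steps, Python scripts to look and compute and a tool call to move; the robot and the scene stay as the last step left them, time stands still between calls to the robot, and variables do not carry over. Pictures are saved under pics/ and viewed, at most 10 in all, crops included, and the job is handed in when it is done.

Besides the shell and the picture viewer there is one more tool, called after "Request:" in YAML: its name, and indented under it one key for each argument. send_rows: Moves the arm, as the interface text tells. Its arguments: {"type":"object","properties":{"rows":{"type":"array","items":{"type":"object","properties":{"x":{"type":"number","minimum":-1,"maximum":1},"y":{"type":"number","minimum":-1,"maximum":1},"z":{"type":"number","minimum":-1,"maximum":1},"ax":{"type":"number","minimum":-1,"maximum":1},"ay":{"type":"number","minimum":-1,"maximum":1},"az":{"type":"number","minimum":-1,"maximum":1},"jaw":{"type":"number"}}}}},"required":["rows"]}

```bash
mkdir -p pics; ls; cat > h.py <<'E'
import numpy as np, cv2
from scipy.spatial.transform import Rotation as Rn
from plant import bot
def model(n,shape=(420,560)):
    m=bot.camera_model(n); f=shape[0]/2/np.tan(np.radians(m["vertical_fov"])/2); return m,f
def toolT(o=None):
    o=o or bot.get_obs(); T=np.eye(4); T[:3,:3]=Rn.from_euler('xyz',o["tcp_rot"]).as_matrix(); T[:3,3]=o["tool_pos"]; return T
def snap(n,name):
    T=toolT(); p,d=bot.capture(n); cv2.imwrite(f"pics/{name}.png",p[:,:,::-1]); np.savez(f"pics/{name}.npz",p=p,d=d,T=T); return p,d,T
def cam2world(n,T=None):
    m,f=model(n)
    if "T_tool_cam" in m: W=T@np.array(m["T_tool_cam"])
    else:
        R=np.array(m["R"]);W=np.eye(4);W[:3,:3]=R.T;W[:3,3]=-R.T@np.array(m["t"])
    return W,m,f
def cloud(n,d,T=None):
    W,m,f=cam2world(n,T); v,u=np.mgrid[:d.shape[0],:d.shape[1]]
    P=np.stack([(u-m["cx"])/f*d,(v-m["cy"])/f*d,d],-1)
    return P@W[:3,:3].T+W[:3,3]
def plan(dp,dR=None):
    "world target pos, rot -> units"
E
python3 - <<'E'
from h import *
a,_,_=snap("top","top0"); b,_,_=snap("side","side0")
print(bot.get_obs())
for n in("top","side","wrist"): print(bot.camera_model(n))
E
```

```text
pics
{'time': 0.1, 'joint_positions': array([-1.47299169e+00,  3.42641180e-01,  1.52487547e+00, -1.21498514e-05,
        1.27538533e+00, -1.45965386e-01]), 'dq': array([ 9.47564359e-04, -2.45651672e-03, -1.10764922e-03, -4.28145194e-06,
        5.22929805e-05, -4.44148486e-04]), 'tau': array([ 1.27343243e-03, -4.32003736e+01, -2.44694781e+01,  7.18529779e-02,
        5.25656564e-02, -5.68904352e-05]), 'tool_pos': array([ 126.71778455, -509.12963256,  226.13667646]), 'tcp_rot': array([-3.14029557e+00, -1.78941784e-04,  2.43773453e-01]), 'contact_force': array([0.57046192, 1.0108899 , 0.85791461]), 'moment': array([-0.03181995,  0.05806599, -0.00192767]), 'finger_force': 0.0, 'grip_width': 91.91138418552497}
{'vertical_fov': 57.58635939354388, 'cx': 280.3013847165656, 'cy': 210.5702661297397, 'R': array([[-3.13292853e-03, -9.99994758e-01,  8.17266526e-04],
       [-9.97348671e-01,  3.06521760e-03, -7.27064856e-02],
       [ 7.27035994e-02, -1.04288391e-03, -9.97353046e-01]]), 't': array([ 220.94851058,  623.10489795, 1051.9277423 ])}
{'vertical_fov': 46.51790607563941, 'cx': 287.8564973297375, 'cy': 210.6730171093381, 'R': array([[ 0.85862243, -0.51260502,  0.00189877],
       [-0.32293319, -0.54378803, -0.77460231],
       [ 0.39809756,  0.66447774, -0.63244578]]), 't': array([-450.16292801,  358.13436516, 1269.22872314])}
{'vertical_fov': 61.10294657142298, 'cx': 276.5700760934871, 'cy': 204.74958612789018, 'T_tool_cam': array([[-5.20431902e-04, -9.54016204e-01, -2.99754586e-01,
         8.11049739e+01],
       [ 9.99999835e-01, -4.23836474e-04, -3.87266644e-04,
        -2.93442311e-01],
       [ 2.42411727e-04, -2.99754738e-01,  9.54016267e-01,
        -1.57581394e+02],
       [ 0.00000000e+00,  0.00000000e+00,  0.00000000e+00,
         1.00000000e+00]])}
```

View pics/top0.png

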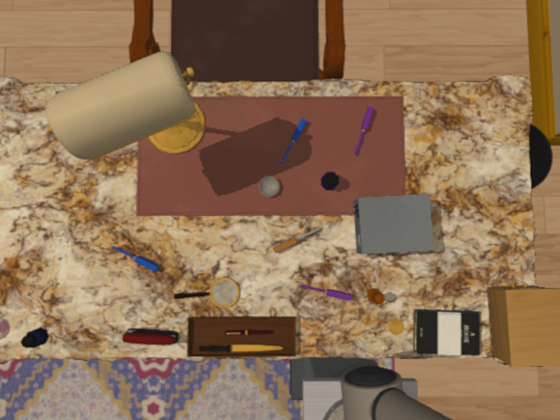

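View pics/side0.png

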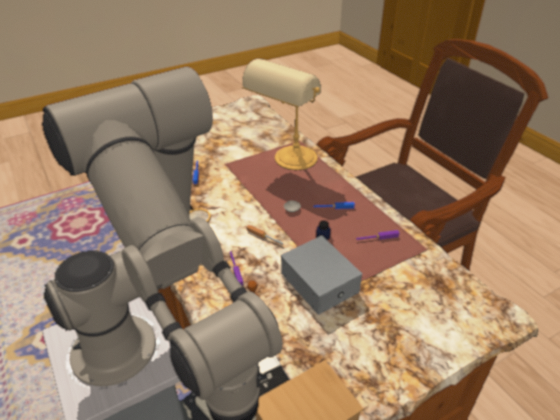

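The release rod (orange-brown grip at (285,244), tip at about (322,229) in the top view) lies left of the grey safe (395,224). The look-alikes are blue (298,140), purple (365,130), blue (135,258), purple (327,293) and the tray pen (240,348). I choose the wooden one at (297,240).

```bash
cat > m.py <<'E'
from h import *
z=np.load("pics/top0.npz"); p,d=z["p"],z["d"]; P=cloud("top",d)
print("desk z", np.median(P[225:235,280:300,2]), np.median(P[200:210,330:345,2]))
m=(P[...,2]>70)&(P[...,2]<100); m[:, :340]=0; m[:,450:]=0; m[:180]=0; m[270:]=0
q=P[m]; print("safe n",m.sum(),np.median(q[:,2])); r=cv2.minAreaRect(q[:,:2].astype(np.float32)); print(r, cv2.boxPoints(r))
hsv=cv2.cvtColor(p,cv2.COLOR_RGB2HSV)
m=(P[...,2]>4)&(P[...,2]<40); mm=np.zeros_like(m); mm[220:260,265:330]=1; m&=mm
q=P[m]; print("rod n",m.sum(),q[:,2].max()); r=cv2.minAreaRect(q[:,:2].astype(np.float32)); print(r, cv2.boxPoints(r))
for n,c in dict(ink=(330,181),dish=(269,186),stamp=(376,296),tipA=(321,229),grip=(285,244)).items(): print(n,P[c[1],c[0]])
cv2.imwrite("pics/crop.png",cv2.resize(p[170:310,260:450,::-1],None,fx=4,fy=4,interpolation=cv2.INTER_CUBIC))
E
python3 m.py
```

```text
desk z -0.9923384350656761 3.3315826569129285
safe n 4089 84.5396292232333
((584.701171875, -85.9457778930664), (150.15438842773438, 190.74400329589844), 3.0036685466766357) [[ 504.7296       5.3611593]
 [ 514.7246    -185.12079  ]
 [ 664.6727    -177.25272  ]
 [ 654.67773     13.229233 ]]
rod n 243 25.70224488836834
((544.5612182617188, 173.53709411621094), (182.79904174804688, 94.5312728881836), 79.46508026123047) [[481.38132  92.32003]
 [574.31915  75.03643]
 [607.7411  254.75415]
 [514.8033  272.03775]]
ink [701.58988567  83.12505155  59.9032314 ]
dish [695.71894945 251.18742025   6.42507239]
stamp [393.14110253 -33.09436794  71.10145647]
tipA [ 5.72198428e+02  1.02687660e+02 -3.74250621e-02]
grip [530.08362212 206.17679752  22.52618066]
```

View pics/crop.png

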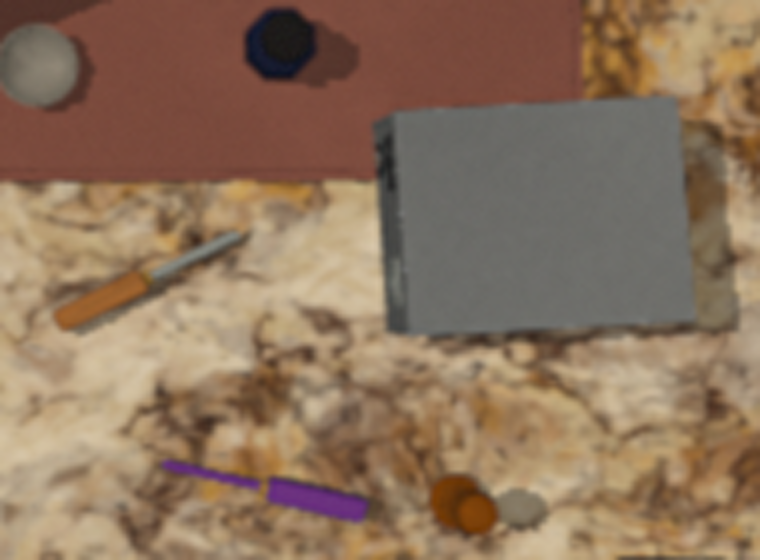

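The crop confirms the wooden rod: grip butt at full-image (276.5,248.8), collar (296.8,239.5), tip (320.5,228.8), pointing right. The safe's back plate faces left. The stamp is at (376,296), the ink bottle at (330,181) and the dish at (269,186).

```bash
cat >> h.py <<'E'
def ray(n,u,v,z,T=None):
    W,m,f=cam2world(n,T); r=W[:3,:3]@np.array([(u-m["cx"])/f,(v-m["cy"])/f,1]); return W[:3,3]+r*(z-W[2,3])/r[2]
def units(pos,rpy,T=None):
    "delta from present pose to a world pose, in row units"
    T=toolT() if T is None else T
    s=T[:3,:3].T@(np.array(pos)-T[:3,3])/200
    a=(Rn.from_matrix(T[:3,:3]).inv()*Rn.from_euler('xyz',rpy)).as_rotvec()/np.radians(60)
    print("shift",s.round(4),"turn",a.round(4))
E
python3 - <<'E'
from h import *
b=ray("top",276.5,248.8,20)[:2];c=ray("top",296.8,239.5,15)[:2];t=ray("top",320.5,228.8,10)[:2]
print(b,c,t,np.linalg.norm(t-b)); u=(t-b)/np.linalg.norm(t-b); yaw=np.arctan2(*u[::-1]); o=b+35*u; print("o",o,"yaw",yaw, "tool yaw",yaw+np.pi)
units([400,-330,226],[np.pi,0,0.9])
g=o+10*u
units([g[0],g[1],170],[np.pi,0,yaw+np.pi])
E
```

```text
[516.73855158 229.98546142] [542.49756134 172.79136586] [572.52609094 105.17668124] 136.7094772081358
o [531.02113036 198.03224651] yaw -1.1504532603473243 tool yaw 1.9911393932424688
shift [ 1.5422 -0.5394  0.0017] turn [-1.100e-03 -6.000e-04 -6.266e-01]
shift [ 2.8239 -2.8938  0.2849] turn [-8.0000e-04 -1.2000e-03 -1.6686e+00]
```

Request:
send_rows:
  rows:
    - {"x":0.25,"y":-0.2,"z":0,"az":-0.17,"jaw":1}
    - {"x":0.5,"y":-0.4,"z":0,"az":-0.34,"jaw":1}
    - {"x":0.75,"y":-0.6,"z":0,"az":-0.5,"jaw":1}
    - {"x":1,"y":-0.8,"z":0,"az":-0.67,"jaw":1}
    - {"x":1,"y":-0.8,"z":0,"az":-0.84,"jaw":1}
    - {"x":1,"y":-0.8,"z":0,"az":-1,"jaw":1}
    - {"x":1,"y":-0.8,"z":0,"az":-1,"jaw":1}
    - {"x":1,"y":-0.8,"z":0,"az":-1,"jaw":1}
    - {"x":1,"y":-0.8,"z":0,"az":-1,"jaw":1}
    - {"x":1,"y":-0.8,"z":0,"az":-1,"jaw":1}

```text
schema error: expected keys x, y, z, ax, ay, az, jaw
```

Request:
send_rows:
  rows:
    - {"x":0.25,"y":0.13,"z":0,"az":-0.16,"jaw":1}
    - {"x":0.5,"y":0.25,"z":0,"az":-0.33,"jaw":1}
    - {"x":0.75,"y":0.38,"z":0,"az":-0.5,"jaw":1}
    - {"x":1,"y":0.5,"z":0,"az":-0.67,"jaw":1}
    - {"x":1,"y":0.5,"z":0,"az":-0.67,"jaw":1}
    - {"x":1,"y":0.5,"z":0,"az":-0.67,"jaw":1}
    - {"x":1,"y":0.5,"z":0,"az":-0.67,"jaw":1}
    - {"x":1,"y":0.5,"z":0,"az":-0.67,"jaw":1}
    - {"x":1,"y":0.5,"z":0,"az":-0.67,"jaw":1}
    - {"x":1,"y":0.5,"z":0,"az":-0.67,"jaw":1}

```text
schema error: expected keys x, y, z, ax, ay, az, jaw
```

```bash
python3 - <<'E'
from h import *
o=bot.get_obs();print(o["time"],o["tool_pos"],o["tcp_rot"],o["joint_positions"])
units([535,189,200],[np.pi,0,1.991])
E
```

```text
0.1 [ 126.71778455 -509.12963256  226.13667646] [-3.14029557e+00 -1.78941784e-04  2.43773453e-01] [-1.47299169e+00  3.42641180e-01  1.52487547e+00 -1.21498514e-05
  1.27538533e+00 -1.45965386e-01]
shift [ 2.8236 -2.8945  0.1349] turn [-8.0000e-04 -1.2000e-03 -1.6685e+00]
```

Request:
send_rows:
  rows:
    - {"x":0.25,"y":-0.2,"z":0,"ax":0,"ay":0,"az":-0.17,"jaw":1}
    - {"x":0.5,"y":-0.4,"z":0,"ax":0,"ay":0,"az":-0.34,"jaw":1}
    - {"x":0.75,"y":-0.6,"z":0,"ax":0,"ay":0,"az":-0.5,"jaw":1}
    - {"x":1,"y":-0.8,"z":0,"ax":0,"ay":0,"az":-0.67,"jaw":1}
    - {"x":1,"y":-0.8,"z":0,"ax":0,"ay":0,"az":-0.84,"jaw":1}
    - {"x":1,"y":-0.8,"z":0,"ax":0,"ay":0,"az":-1,"jaw":1}
    - {"x":1,"y":-0.8,"z":0,"ax":0,"ay":0,"az":-1,"jaw":1}
    - {"x":1,"y":-0.8,"z":0,"ax":0,"ay":0,"az":-1,"jaw":1}
    - {"x":1,"y":-0.8,"z":0,"ax":0,"ay":0,"az":-1,"jaw":1}
    - {"x":1,"y":-0.8,"z":0,"ax":0,"ay":0,"az":-1,"jaw":1}

```text
time: 1.35
tool_pos: [282.1, -306.1, 226.7]
tcp_rot: [-3.142, -0.0, 1.29]
contact_force: [0.5, -0.5, 0.3]
grip_width: 91.8
finger_force: 0.0
```

Request:
send_rows:
  rows:
    - {"x":0.25,"y":0.13,"z":0,"ax":0,"ay":0,"az":-0.16,"jaw":1}
    - {"x":0.5,"y":0.25,"z":0,"ax":0,"ay":0,"az":-0.33,"jaw":1}
    - {"x":0.75,"y":0.38,"z":0,"ax":0,"ay":0,"az":-0.5,"jaw":1}
    - {"x":1,"y":0.5,"z":0,"ax":0,"ay":0,"az":-0.67,"jaw":1}
    - {"x":1,"y":0.5,"z":0,"ax":0,"ay":0,"az":-0.67,"jaw":1}
    - {"x":1,"y":0.5,"z":0,"ax":0,"ay":0,"az":-0.67,"jaw":1}
    - {"x":1,"y":0.5,"z":0,"ax":0,"ay":0,"az":-0.67,"jaw":1}
    - {"x":1,"y":0.5,"z":0,"ax":0,"ay":0,"az":-0.67,"jaw":1}
    - {"x":1,"y":0.5,"z":0,"ax":0,"ay":0,"az":-0.67,"jaw":1}
    - {"x":1,"y":0.5,"z":0,"ax":0,"ay":0,"az":-0.67,"jaw":1}

```text
time: 2.6
tool_pos: [433.4, -141.7, 226.8]
tcp_rot: [3.142, 0.0, 1.992]
contact_force: [-0.4, -0.6, 0.3]
grip_width: 91.6
finger_force: 0.0
```

```bash
python3 - <<'E'
from h import *
o=bot.get_obs();print(o["time"],o["tool_pos"],o["tcp_rot"],o["joint_positions"])
units([535,189,200],[np.pi,0,1.991])
E
```

```text
2.6 [ 433.41490268 -141.67448622  226.76354283] [3.14156830e+00 1.93405616e-04 1.99176607e+00] [-4.84204290e-01  2.15399319e-01  1.70162220e+00 -1.06619202e-04
  1.22440398e+00 -9.05137841e-01]
shift [1.3015 1.1392 0.1336] turn [0.     0.0002 0.0007]
```

Request:
send_rows:
  rows:
    - {"x":0.25,"y":0.22,"z":0,"ax":0,"ay":0,"az":0,"jaw":1}
    - {"x":0.5,"y":0.44,"z":0,"ax":0,"ay":0,"az":0,"jaw":1}
    - {"x":0.75,"y":0.66,"z":0,"ax":0,"ay":0,"az":0,"jaw":1}
    - {"x":1,"y":0.88,"z":0,"ax":0,"ay":0,"az":0,"jaw":1}
    - {"x":1,"y":0.88,"z":0,"ax":0,"ay":0,"az":0,"jaw":1}
    - {"x":1,"y":0.88,"z":0,"ax":0,"ay":0,"az":0,"jaw":1}
    - {"x":1,"y":0.88,"z":0,"ax":0,"ay":0,"az":0,"jaw":1}
    - {"x":1,"y":0.88,"z":0,"ax":0,"ay":0,"az":0,"jaw":1}
    - {"x":1,"y":0.88,"z":0,"ax":0,"ay":0,"az":0,"jaw":1}
    - {"x":1,"y":0.88,"z":0,"ax":0,"ay":0,"az":0,"jaw":1}

```text
time: 3.85
tool_pos: [512.3, 112.6, 226.8]
tcp_rot: [3.142, 0.0, 1.992]
contact_force: [0.3, 0.7, -0.0]
grip_width: 91.9
finger_force: 0.0
```

```bash
python3 - <<'E'
from h import *
o=bot.get_obs();print(o["time"],o["tool_pos"],o["tcp_rot"])
p,d,T=snap("wrist","w1")
P=cloud("wrist",d,T)
m=(P[...,2]>75)&(P[...,2]<95)&(P[...,1]<60); q=P[m]; print(m.sum(),np.median(q[:,2]), q.min(0),q.max(0))
r=cv2.minAreaRect(q[:,:2].astype(np.float32)); print(r)
cv2.imwrite("pics/w1b.png",cv2.resize(p[:,:,::-1],(800,600),interpolation=cv2.INTER_CUBIC))
E
```

```text
3.85 [512.25851761 112.63676643 226.78584283] [3.14151797e+00 1.82264616e-04 1.99173857e+00]
6608 83.45025763743422 [ 503.63174023 -115.19674512   75.00488088] [654.78735948  13.58201575  86.13797234]
((581.2647094726562, -49.918212890625), (149.76361083984375, 123.13301086425781), 2.9062905311584473)
```

View pics/w1b.png

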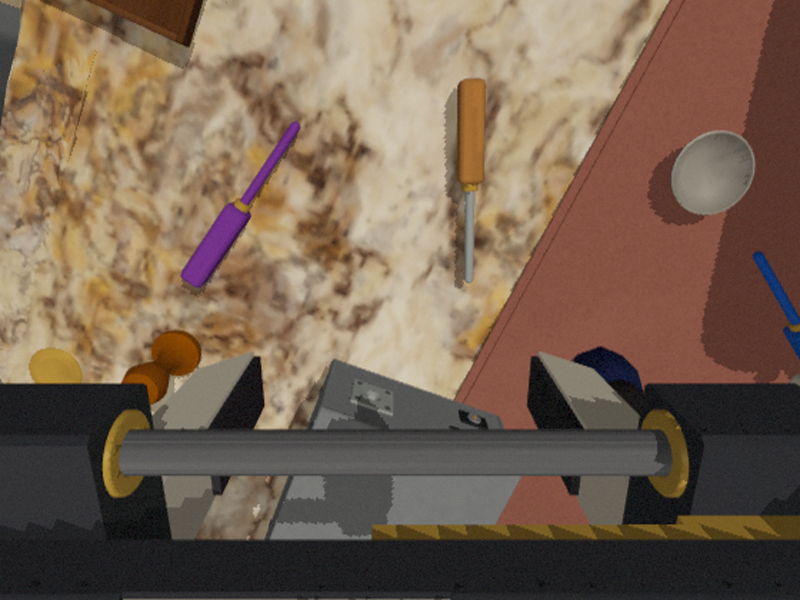

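The wrist view shows the rod (butt (472,82), collar (470,187), tip (469,281) in the 800x600 enlargement) and, below it, the safe's back with the square plate and hole at about (373,398).

```bash
python3 - <<'E'
from h import *
z=np.load("pics/w1.npz");T=z["T"];p=z["p"];k=.7
b=ray("wrist",472*k,82*k,19,T)[:2];c=ray("wrist",470.5*k,187*k,10,T)[:2];t=ray("wrist",469*k,280*k,10,T)[:2]
print(b,c,t,np.linalg.norm(t-b),np.linalg.norm(t-c)); u=(t-b)/np.linalg.norm(t-b); print("yaw",np.arctan2(*u[::-1]),np.arctan2(*((t-c)[::-1])),"o by tip",t-110*u,"by collar",c-35*u)
print("hole",ray("wrist",373*k,398*k,46,T), cloud("wrist",z["d"],T)[int(398*k),int(373*k)])
cv2.imwrite("pics/c1.png",cv2.resize(p[245:300,225:300,::-1],None,fx=10,fy=10,interpolation=cv2.INTER_CUBIC))
o=(t-110*u+c-35*u)/2; g=o+18*u
units([g[0],g[1],100],[np.pi,0,np.arctan2(*u[::-1])+np.pi])
E
```

```text
[512.33318218 237.5999229 ] [543.93024332 175.2553499 ] [574.37315034 112.01792054] 140.07068560623756 70.183638118603
yaw -1.111944488759803 -1.122133887066296 o by tip [525.65206021 210.63969997] by collar [528.42807828 206.63500699]
hole [540.73248186   7.93000009  46.        ] [541.28906393   5.84718349  40.89447946]
shift [0.3172 0.2667 0.6339] turn [ 0.0001  0.0001 -0.036 ]
```

View pics/c1.png

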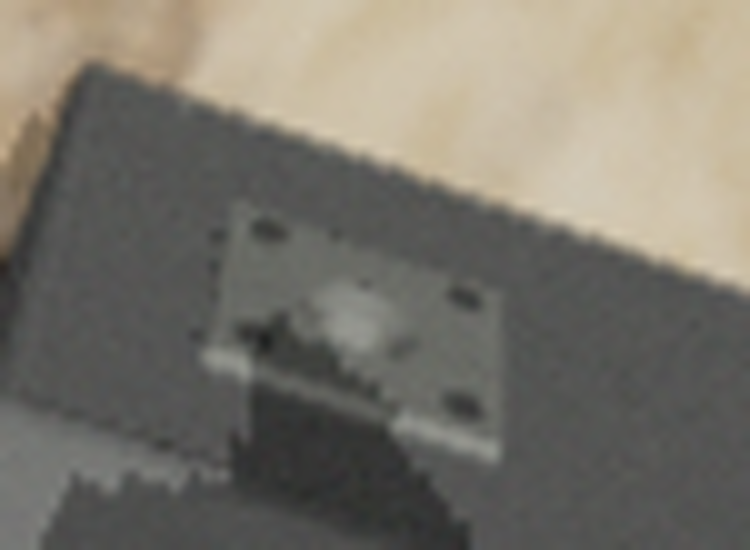

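Hole centre sits at about (262,277) in the full image, giving world (540.6, 8.5), which agrees with the top-view estimate. Next I go to the rod grip.

Request:
send_rows:
  rows:
    - {"x":0.15,"y":0.13,"z":0.1,"ax":0,"ay":0,"az":-0.036,"jaw":0}
    - {"x":0.31,"y":0.27,"z":0.3,"ax":0,"ay":0,"az":-0.036,"jaw":0}
    - {"x":0.31,"y":0.27,"z":0.5,"ax":0,"ay":0,"az":-0.036,"jaw":0}
    - {"x":0.31,"y":0.27,"z":0.7,"ax":0,"ay":0,"az":-0.036,"jaw":0}
    - {"x":0.31,"y":0.27,"z":0.8,"ax":0,"ay":0,"az":-0.036,"jaw":0}
    - {"x":0.31,"y":0.27,"z":0.85,"ax":0,"ay":0,"az":-0.036,"jaw":0}
    - {"x":0.31,"y":0.27,"z":0.85,"ax":0,"ay":0,"az":-0.036,"jaw":0}
    - {"x":0.31,"y":0.27,"z":0.85,"ax":0,"ay":0,"az":-0.036,"jaw":0}
    - {"x":0.31,"y":0.27,"z":0.85,"ax":0,"ay":0,"az":-0.036,"jaw":0}
    - {"x":0.31,"y":0.27,"z":0.85,"ax":0,"ay":0,"az":-0.036,"jaw":0}

```text
time: 5.15
tool_pos: [536.5, 191.9, 57.3]
tcp_rot: [3.141, 0.0, 2.03]
contact_force: [0.5, -0.1, -0.2]
grip_width: 46.0
finger_force: 0.0
```

```bash
python3 - <<'E'
from h import *
o=bot.get_obs();print(o["time"],o["tool_pos"],o["tcp_rot"])
p,d,T=snap("wrist","w2")
units([536,190,3],[np.pi,0,-1.115+np.pi])
cv2.imwrite("pics/w2b.png",cv2.resize(p[:,:,::-1],(800,600),interpolation=cv2.INTER_CUBIC))
E
```

```text
5.15 [536.4603146  191.90978096  57.31964036] [3.14051332e+00 3.58460510e-04 2.03028601e+00]
shift [-0.0077 -0.0059  0.2707] turn [0.0007 0.0003 0.0036]
```

View pics/w2b.png

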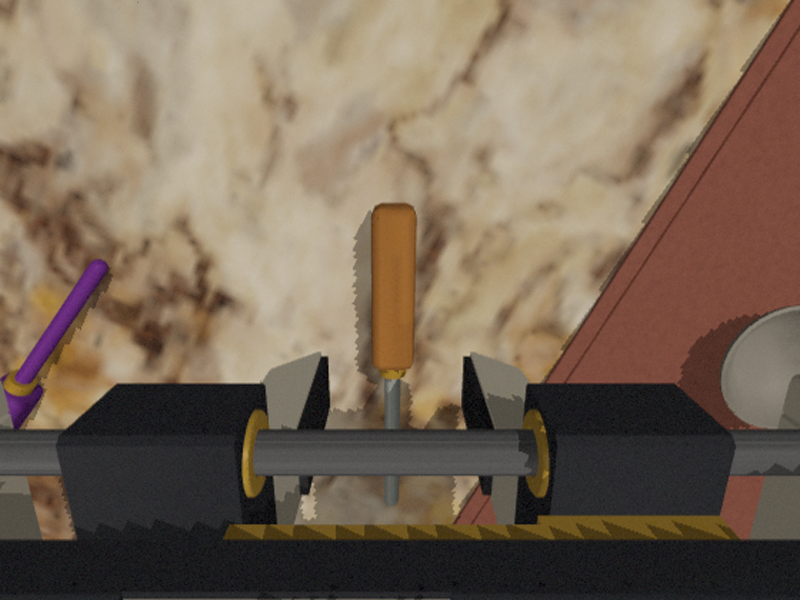

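The rod is centred between the fingers and aligned: butt end (394,205), grip front (393,369), collar (393,376) in the enlargement.

```bash
python3 - <<'E'
from h import *
z=np.load("pics/w2.npz");T=z["T"];k=.7
b=ray("wrist",394*k,206*k,18,T);c=ray("wrist",393*k,369*k,18,T);s=ray("wrist",391*k,503*k,10,T)
for q in(b,c,s): print(q, (np.linalg.inv(T)@np.append(q,1))[:3])
print(np.linalg.norm((b-c)[:2]))
E
```

```text
[511.40090814 240.89606453  18.        ] [55.03308075 -0.77767026 39.29909922]
[541.62557615 178.66850952  18.        ] [-14.14452308  -1.28531049  39.32334877]
[574.1739791  110.36285874  10.        ] [-89.79748304  -2.41445231  47.34925383]
69.17947064553593
```

Request:
send_rows:
  rows:
    - {"x":0,"y":-0.005,"z":0.1,"ax":0,"ay":0,"az":0.01,"jaw":0}
    - {"x":0,"y":-0.005,"z":0.2,"ax":0,"ay":0,"az":0.01,"jaw":0}
    - {"x":0,"y":-0.005,"z":0.25,"ax":0,"ay":0,"az":0.01,"jaw":0}
    - {"x":0,"y":-0.005,"z":0.27,"ax":0,"ay":0,"az":0.01,"jaw":0}
    - {"x":0,"y":-0.005,"z":0.27,"ax":0,"ay":0,"az":0.01,"jaw":-1}
    - {"x":0,"y":-0.005,"z":0.27,"ax":0,"ay":0,"az":0.01,"jaw":-1}
    - {"x":0,"y":-0.005,"z":0.27,"ax":0,"ay":0,"az":0.01,"jaw":-1}
    - {"x":0,"y":-0.005,"z":0.27,"ax":0,"ay":0,"az":0.01,"jaw":-1}
    - {"x":0,"y":-0.005,"z":0.27,"ax":0,"ay":0,"az":0.01,"jaw":-1}
    - {"x":0,"y":-0.005,"z":0.27,"ax":0,"ay":0,"az":0.01,"jaw":-1}

```text
time: 6.45
tool_pos: [535.5, 191.5, 3.1]
tcp_rot: [3.141, 0.0, 2.02]
contact_force: [-0.2, -0.2, 6.1]
grip_width: 17.9
finger_force: 30.0
```

```bash
cat >> h.py <<'E'
# safe pose from the top view
S=np.array([584.7,-85.9]); SY=np.pi/2+np.radians(3.0)
sx=np.array([np.cos(SY),np.sin(SY)]); sy=np.array([-sx[1],sx[0]])
def safe(x,y): return S+x*sx+y*sy
def tosafe(P): q=np.array(P)[:2]-S; return np.array([q@sx,q@sy])
E
python3 - <<'E'
from h import *
o=bot.get_obs();print(o["time"],o["tool_pos"],o["tcp_rot"],o["grip_width"],o["finger_force"],o["contact_force"])
print("hole",safe(96,39)); z0=o["tool_pos"][2]
# tip 40 mm from mouth: tcp = tip + 89.5*sx (tool x = safe x)
q=safe(96+40+89.5,39); print(q); units([q[0],q[1],z0+36],[np.pi,0,SY]); 
E
```

```text
6.45 [535.5266174  191.47059196   3.10639839] [3.14086593e+00 2.69641914e-04 2.01983192e+00] 17.86294578161493 30.000451505184174 [-0.24703093 -0.16580184  6.05576893]
hole [540.72919635   7.92733304]
[533.95169001 137.24985779]
shift [-0.2409 -0.1246 -0.18  ] turn [7.000e-04 1.000e-04 3.788e-01]
```

Request:
send_rows:
  rows:
    - {"x":0,"y":0,"z":-0.09,"ax":0,"ay":0,"az":0,"jaw":-1}
    - {"x":0,"y":0,"z":-0.18,"ax":0,"ay":0,"az":0,"jaw":-1}
    - {"x":-0.05,"y":-0.03,"z":-0.18,"ax":0,"ay":0,"az":0.1,"jaw":-1}
    - {"x":-0.1,"y":-0.06,"z":-0.18,"ax":0,"ay":0,"az":0.2,"jaw":-1}
    - {"x":-0.15,"y":-0.09,"z":-0.18,"ax":0,"ay":0,"az":0.3,"jaw":-1}
    - {"x":-0.2,"y":-0.12,"z":-0.18,"ax":0,"ay":0,"az":0.379,"jaw":-1}
    - {"x":-0.24,"y":-0.125,"z":-0.18,"ax":0,"ay":0,"az":0.379,"jaw":-1}
    - {"x":-0.24,"y":-0.125,"z":-0.18,"ax":0,"ay":0,"az":0.379,"jaw":-1}
    - {"x":-0.24,"y":-0.125,"z":-0.18,"ax":0,"ay":0,"az":0.379,"jaw":-1}
    - {"x":-0.24,"y":-0.125,"z":-0.18,"ax":0,"ay":0,"az":0.379,"jaw":-1}

```text
time: 7.7
tool_pos: [533.5, 137.7, 38.6]
tcp_rot: [-3.142, 0.0, 1.624]
contact_force: [-0.4, 1.1, -1.3]
grip_width: 17.9
finger_force: 30.0
```

```bash
python3 - <<'E'
from h import *
o=bot.get_obs();print(o["time"],o["tool_pos"],o["tcp_rot"],o["grip_width"],o["finger_force"],o["contact_force"])
a,_,_=snap("top","t2"); b,_,_=snap("side","s2"); c,_,_=snap("wrist","w3")
A=cv2.resize(a[175:265,270:400,::-1],(520,360),interpolation=cv2.INTER_CUBIC)
T=toolT();W,m,f=cam2world("side")
X=np.array([540,40,45]);c2=np.array(m["R"])@X+np.array(m["t"]);u,v=c2[:2]/c2[2]*f+[m["cx"],m["cy"]];print(u,v)
u,v=int(u),int(v);B=cv2.resize(b[v-45:v+45,u-35:u+35,::-1],(280,360),interpolation=cv2.INTER_CUBIC);print(u-35,v-45)
C=cv2.resize(c[180:420,:,::-1],(560,240))
im=np.zeros((600,800,3),np.uint8);im[:360,:520]=A;im[:360,520:]=B;im[360:,:560]=C
cv2.imwrite("pics/m2.png",im)
E
```

```text
7.7 [533.50479288 137.65715557  38.64289854] [-3.14156112e+00  3.82871622e-05  1.62381153e+00] 17.87349951571292 29.999159574508667 [-0.41063855  1.09095728 -1.29404825]
285.57380676149245 252.57938069732518
250 207
```

View pics/m2.png

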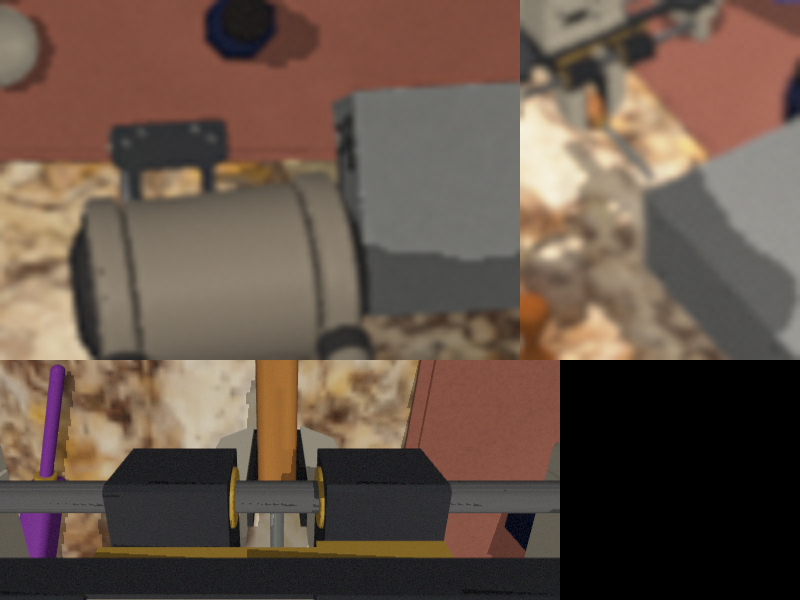

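The montage shows the rod level and centred in the fingers (wrist: grip and dowel both at column ~277, equal to cx). The side view shows the tip at side pixel ~(282,251), just clear of the safe's corner. The arm hides the rod from the top camera.

```bash
python3 - <<'E'
from h import *
T=toolT(); tip=np.array([*(T[:2,3]-89.5*sx),45.5]); print("tip pred",tip,"safe",tosafe(tip))
W,m,f=cam2world("side")
def pr(X):
    c=np.array(m["R"])@X+np.array(m["t"]);return c[:2]/c[2]*f+[m["cx"],m["cy"]]
print("proj tip",pr(tip),"collar",pr(tip+np.array([*(75*sx),0]))); print("top back corner",pr(np.array([*safe(95,75),84])), pr(np.array([*safe(95,-75),84])))
d=np.load("pics/s2.npz")["p"]; 
cv2.imwrite("pics/c4.png",cv2.resize(d[225:265,250:310,::-1],(780,520),interpolation=cv2.INTER_CUBIC))
E
```

```text
tip pred [538.17129723  48.18046491  45.5       ] safe [136.33183644  39.44770746]
proj tip [283.68679997 251.06049997] collar [270.52423227 237.23143752]
top back corner [281.27636723 254.45909157] [322.54810325 235.23070738]
```

View pics/c4.png

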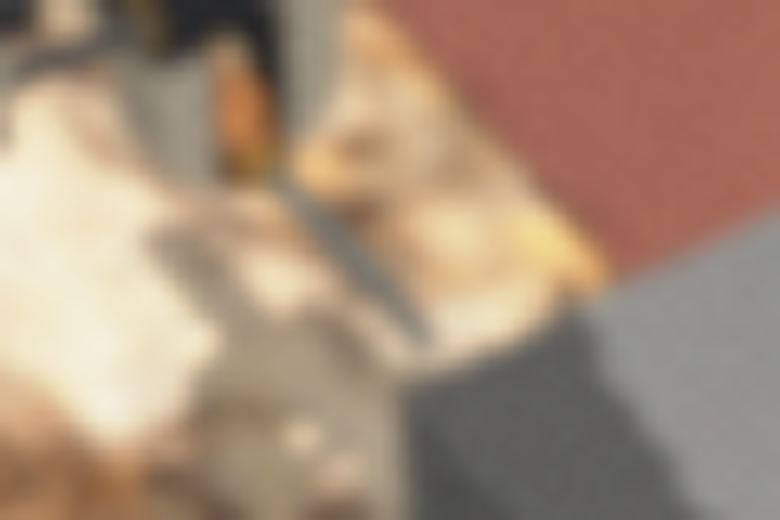

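Tip measured in the side view at (283.2,251.2), predicted at (283.7,251.1). The safe corner matches as well, so the calibrations agree. Approaching the mouth now.

Request:
send_rows:
  rows:
    - {"x":-0.05,"y":0.002,"z":-0.0025,"ax":0,"ay":0,"az":0,"jaw":-1}
    - {"x":-0.1,"y":0.002,"z":-0.0025,"ax":0,"ay":0,"az":0,"jaw":-1}
    - {"x":-0.14,"y":0.002,"z":-0.0025,"ax":0,"ay":0,"az":0,"jaw":-1}
    - {"x":-0.165,"y":0.002,"z":-0.0025,"ax":0,"ay":0,"az":0,"jaw":-1}
    - {"x":-0.175,"y":0.002,"z":-0.0025,"ax":0,"ay":0,"az":0,"jaw":-1}
    - {"x":-0.18,"y":0.002,"z":-0.0025,"ax":0,"ay":0,"az":0,"jaw":-1}
    - {"x":-0.185,"y":0.002,"z":-0.0025,"ax":0,"ay":0,"az":0,"jaw":-1}
    - {"x":-0.19,"y":0.002,"z":-0.0025,"ax":0,"ay":0,"az":0,"jaw":-1}
    - {"x":-0.19,"y":0.002,"z":-0.0025,"ax":0,"ay":0,"az":0,"jaw":-1}
    - {"x":-0.19,"y":0.002,"z":-0.0025,"ax":0,"ay":0,"az":0,"jaw":-1}

```text
time: 9.1
tool_pos: [535.9, 99.5, 39.2]
tcp_rot: [-3.142, 0.0, 1.623]
contact_force: [-0.6, -0.8, -0.2]
grip_width: 17.6
finger_force: 30.0
```

```bash
cat > st.py <<'E'
from h import *
o=bot.get_obs();T=toolT(o); tip=T[:2,3]-89.5*T[:2,0]
print(o["time"],o["tool_pos"].round(2),o["tcp_rot"].round(4),"tip safe",tosafe(tip).round(2),"F",o["contact_force"].round(2),"M",o["moment"].round(2),o["grip_width"].round(2))
E
python3 st.py
```

```text
Traceback (most recent call last):
  File "st.py", line 3, in <module>
    print(o["time"],o["tool_pos"].round(2),o["tcp_rot"].round(4),"tip safe",tosafe(tip).round(2),"F",o["contact_force"].round(2),"M",o["moment"].round(2),o["grip_width"].round(2))
                                                                                                                                                          ^^^^^^^^^^^^^^^^^^^^^
AttributeError: 'float' object has no attribute 'round'
```

```bash
sed -i 's/,o\["grip_width"\].round(2))/)/' st.py; python3 st.py
```

```text
9.1 [535.89  99.47  39.18] [-3.1415e+00  1.0000e-04  1.6231e+00] tip safe [98.17 39.05] F [-0.55 -0.83 -0.2 ] M [-0.03 -0.15 -0.01]
```

Request:
send_rows:
  rows:
    - {"x":-0.004,"y":0,"z":0,"ax":0,"ay":0,"az":0,"jaw":-1}
    - {"x":-0.008,"y":0,"z":0,"ax":0,"ay":0,"az":0,"jaw":-1}
    - {"x":-0.012,"y":0,"z":0,"ax":0,"ay":0,"az":0,"jaw":-1}
    - {"x":-0.015,"y":0,"z":0,"ax":0,"ay":0,"az":0,"jaw":-1}
    - {"x":-0.018,"y":0,"z":0,"ax":0,"ay":0,"az":0,"jaw":-1}
    - {"x":-0.02,"y":0,"z":0,"ax":0,"ay":0,"az":0,"jaw":-1}
    - {"x":-0.022,"y":0,"z":0,"ax":0,"ay":0,"az":0,"jaw":-1}
    - {"x":-0.024,"y":0,"z":0,"ax":0,"ay":0,"az":0,"jaw":-1}
    - {"x":-0.026,"y":0,"z":0,"ax":0,"ay":0,"az":0,"jaw":-1}
    - {"x":-0.026,"y":0,"z":0,"ax":0,"ay":0,"az":0,"jaw":-1}

```text
time: 10.35
tool_pos: [536.2, 94.2, 39.2]
tcp_rot: [3.142, 0.0, 1.623]
contact_force: [0.5, 0.5, -1.6]
grip_width: 18.2
finger_force: 30.0
```

```bash
python3 st.py
```

```text
10.35 [536.22  94.16  39.2 ] [3.1415e+00 1.0000e-04 1.6229e+00] tip safe [92.85 39.01] F [ 0.5   0.52 -1.63] M [-0.07 -0.12  0.03]
```

Request:
send_rows:
  rows:
    - {"x":-0.004,"y":0,"z":0,"ax":0,"ay":0,"az":0,"jaw":-1}
    - {"x":-0.008,"y":0,"z":0,"ax":0,"ay":0,"az":0,"jaw":-1}
    - {"x":-0.012,"y":0,"z":0,"ax":0,"ay":0,"az":0,"jaw":-1}
    - {"x":-0.016,"y":0,"z":0,"ax":0,"ay":0,"az":0,"jaw":-1}
    - {"x":-0.02,"y":0,"z":0,"ax":0,"ay":0,"az":0,"jaw":-1}
    - {"x":-0.024,"y":0,"z":0,"ax":0,"ay":0,"az":0,"jaw":-1}
    - {"x":-0.028,"y":0,"z":0,"ax":0,"ay":0,"az":0,"jaw":-1}
    - {"x":-0.032,"y":0,"z":0,"ax":0,"ay":0,"az":0,"jaw":-1}
    - {"x":-0.035,"y":0,"z":0,"ax":0,"ay":0,"az":0,"jaw":-1}
    - {"x":-0.035,"y":0,"z":0,"ax":0,"ay":0,"az":0,"jaw":-1}

```text
time: 11.6
tool_pos: [536.6, 87.2, 39.2]
tcp_rot: [-3.142, 0.0, 1.623]
contact_force: [0.9, 0.4, -1.2]
grip_width: 17.7
finger_force: 30.0
```

```bash
python3 st.py
```

```text
11.6 [536.56  87.16  39.18] [-3.1416e+00  1.0000e-04  1.6228e+00] tip safe [85.84 39.05] F [ 0.86  0.42 -1.25] M [-0.02 -0.08 -0.03]
```

Request:
send_rows:
  rows:
    - {"x":-0.004,"y":0,"z":0,"ax":0,"ay":0,"az":0,"jaw":-1}
    - {"x":-0.008,"y":0,"z":0,"ax":0,"ay":0,"az":0,"jaw":-1}
    - {"x":-0.012,"y":0,"z":0,"ax":0,"ay":0,"az":0,"jaw":-1}
    - {"x":-0.016,"y":0,"z":0,"ax":0,"ay":0,"az":0,"jaw":-1}
    - {"x":-0.02,"y":0,"z":0,"ax":0,"ay":0,"az":0,"jaw":-1}
    - {"x":-0.024,"y":0,"z":0,"ax":0,"ay":0,"az":0,"jaw":-1}
    - {"x":-0.027,"y":0,"z":0,"ax":0,"ay":0,"az":0,"jaw":-1}
    - {"x":-0.03,"y":0,"z":0,"ax":0,"ay":0,"az":0,"jaw":-1}
    - {"x":-0.03,"y":0,"z":0,"ax":0,"ay":0,"az":0,"jaw":-1}
    - {"x":-0.03,"y":0,"z":0,"ax":0,"ay":0,"az":0,"jaw":-1}

```text
time: 12.85
tool_pos: [536.7, 82.2, 39.2]
tcp_rot: [-3.142, -0.001, 1.623]
contact_force: [-0.6, 5.5, -0.8]
grip_width: 17.5
finger_force: 30.0
```

```bash
python3 st.py
```

```text
12.85 [536.74  82.19  39.22] [-3.1416e+00 -1.2000e-03  1.6229e+00] tip safe [80.87 39.12] F [-0.65  5.55 -0.83] M [ 0.98 -0.03  0.01]
```

Request:
send_rows:
  rows:
    - {"x":-0.002,"y":0,"z":0,"ax":0,"ay":0,"az":0,"jaw":-1}
    - {"x":-0.004,"y":0,"z":0,"ax":0,"ay":0,"az":0,"jaw":-1}
    - {"x":-0.006,"y":0,"z":0,"ax":0,"ay":0,"az":0,"jaw":-1}
    - {"x":-0.008,"y":0,"z":0,"ax":0,"ay":0,"az":0,"jaw":-1}
    - {"x":-0.01,"y":0,"z":0,"ax":0,"ay":0,"az":0,"jaw":-1}
    - {"x":-0.012,"y":0,"z":0,"ax":0,"ay":0,"az":0,"jaw":-1}
    - {"x":-0.014,"y":0,"z":0,"ax":0,"ay":0,"az":0,"jaw":-1}
    - {"x":-0.015,"y":0,"z":0,"ax":0,"ay":0,"az":0,"jaw":-1}
    - {"x":-0.015,"y":0,"z":0,"ax":0,"ay":0,"az":0,"jaw":-1}
    - {"x":-0.015,"y":0,"z":0,"ax":0,"ay":0,"az":0,"jaw":-1}

```text
time: 14.1
tool_pos: [536.8, 79.4, 39.2]
tcp_rot: [-3.141, -0.002, 1.623]
contact_force: [-0.6, 7.0, 0.0]
grip_width: 17.7
finger_force: 30.0
```

```bash
python3 st.py
```

```text
14.1 [536.77  79.43  39.19] [-3.1414e+00 -1.6000e-03  1.6229e+00] tip safe [78.11 39.24] F [-0.63  6.95  0.01] M [ 1.15 -0.02  0.02]
```

```bash
cat > dr.py <<'E'
from h import *
for n in("top","side"):
    _,d=bot.capture(n);P=cloud(n,d);Q=P[...,:2]-S;X=Q@sx;Y=Q@sy
    m=(X<-98)&(X>-215)&(abs(Y)<65)&(P[...,2]>55)&(P[...,2]<84); print(n,m.sum(),np.percentile(X[m],[5,50]) if m.any() else "")
E
python3 dr.py
```

```text
top 0 
side 0
```

Request:
send_rows:
  rows:
    - {"x":-0.001,"y":0,"z":0,"ax":0,"ay":0,"az":0,"jaw":-1}
    - {"x":-0.002,"y":0,"z":0,"ax":0,"ay":0,"az":0,"jaw":-1}
    - {"x":-0.003,"y":0,"z":0,"ax":0,"ay":0,"az":0,"jaw":-1}
    - {"x":-0.004,"y":0,"z":0,"ax":0,"ay":0,"az":0,"jaw":-1}
    - {"x":-0.005,"y":0,"z":0,"ax":0,"ay":0,"az":0,"jaw":-1}
    - {"x":-0.006,"y":0,"z":0,"ax":0,"ay":0,"az":0,"jaw":-1}
    - {"x":-0.007,"y":0,"z":0,"ax":0,"ay":0,"az":0,"jaw":-1}
    - {"x":-0.008,"y":0,"z":0,"ax":0,"ay":0,"az":0,"jaw":-1}
    - {"x":-0.009,"y":0,"z":0,"ax":0,"ay":0,"az":0,"jaw":-1}
    - {"x":-0.01,"y":0,"z":0,"ax":0,"ay":0,"az":0,"jaw":-1}

```text
time: 15.45
tool_pos: [536.9, 77.6, 39.2]
tcp_rot: [-3.141, -0.002, 1.623]
contact_force: [0.3, 7.9, -0.4]
grip_width: 17.6
finger_force: 30.0
```

```bash
python3 st.py; python3 dr.py
```

```text
15.45 [536.92  77.58  39.21] [-3.1415e+00 -1.7000e-03  1.6229e+00] tip safe [76.26 39.19] F [ 0.28  7.9  -0.36] M [ 1.27 -0.01  0.  ]
top 0 
side 0
```

Request:
send_rows:
  rows:
    - {"x":-0.001,"y":0,"z":0,"ax":0,"ay":0,"az":0,"jaw":-1}
    - {"x":-0.002,"y":0,"z":0,"ax":0,"ay":0,"az":0,"jaw":-1}
    - {"x":-0.003,"y":0,"z":0,"ax":0,"ay":0,"az":0,"jaw":-1}
    - {"x":-0.004,"y":0,"z":0,"ax":0,"ay":0,"az":0,"jaw":-1}
    - {"x":-0.005,"y":0,"z":0,"ax":0,"ay":0,"az":0,"jaw":-1}
    - {"x":-0.006,"y":0,"z":0,"ax":0,"ay":0,"az":0,"jaw":-1}
    - {"x":-0.007,"y":0,"z":0,"ax":0,"ay":0,"az":0,"jaw":-1}
    - {"x":-0.007,"y":0,"z":0,"ax":0,"ay":0,"az":0,"jaw":-1}
    - {"x":-0.007,"y":0,"z":0,"ax":0,"ay":0,"az":0,"jaw":-1}
    - {"x":-0.007,"y":0,"z":0,"ax":0,"ay":0,"az":0,"jaw":-1}

```text
time: 16.8
tool_pos: [537.1, 75.9, 39.2]
tcp_rot: [-3.142, -0.001, 1.623]
contact_force: [-0.1, 7.2, 0.0]
grip_width: 17.8
finger_force: 30.0
```

```bash
python3 st.py; python3 dr.py
```

```text
16.8 [537.07  75.89  39.19] [-3.1415e+00 -1.3000e-03  1.6229e+00] tip safe [74.56 39.12] F [-0.11  7.22  0.03] M [ 1.04 -0.04  0.  ]
top 386 [-139.99483882 -131.45865321]
side 367 [-140.94870805 -138.01917703]
```

The drawer is ajar (front at x ≈ -140). I withdraw the rod and set it down on the stone.

Request:
send_rows:
  rows:
    - {"x":0.05,"y":0,"z":0,"ax":0,"ay":0,"az":0,"jaw":-1}
    - {"x":0.12,"y":0,"z":0,"ax":0,"ay":0,"az":0,"jaw":-1}
    - {"x":0.24,"y":0,"z":0,"ax":0,"ay":0,"az":0,"jaw":-1}
    - {"x":0.36,"y":0,"z":0,"ax":0,"ay":0,"az":0,"jaw":-1}
    - {"x":0.4,"y":0,"z":0.06,"ax":0,"ay":0,"az":0,"jaw":-1}
    - {"x":0.4,"y":0,"z":0.12,"ax":0,"ay":0,"az":0,"jaw":-1}
    - {"x":0.4,"y":0,"z":0.16,"ax":0,"ay":0,"az":0,"jaw":-1}
    - {"x":0.4,"y":0,"z":0.17,"ax":0,"ay":0,"az":0,"jaw":-1}
    - {"x":0.4,"y":0,"z":0.178,"ax":0,"ay":0,"az":0,"jaw":-1}
    - {"x":0.4,"y":0,"z":0.178,"ax":0,"ay":0,"az":0,"jaw":-1}

```text
time: 18.15
tool_pos: [533.3, 154.5, 3.7]
tcp_rot: [3.141, 0.0, 1.623]
contact_force: [0.5, -0.1, -0.1]
grip_width: 18.0
finger_force: 30.0
```

```bash
python3 st.py; python3 dr.py
```

```text
18.15 [533.26 154.46   3.73] [3.1412e+00 1.0000e-04 1.6225e+00] tip safe [153.22  38.85] F [ 0.46 -0.09 -0.09] M [-0.03 -0.09 -0.02]
top 388 [-140.00468764 -131.37394757]
side 363 [-140.74797874 -137.90994379]
```

Request:
send_rows:
  rows:
    - {"x":0,"y":0,"z":0.001,"ax":0,"ay":0,"az":0,"jaw":0}
    - {"x":0,"y":0,"z":0.001,"ax":0,"ay":0,"az":0,"jaw":0}
    - {"x":0,"y":0,"z":0.001,"ax":0,"ay":0,"az":0,"jaw":0}
    - {"x":0,"y":0,"z":-0.15,"ax":0,"ay":0,"az":0,"jaw":0}
    - {"x":0,"y":0,"z":-0.4,"ax":0,"ay":0,"az":0,"jaw":0}
    - {"x":0,"y":0,"z":-0.7,"ax":0,"ay":0,"az":0,"jaw":0}
    - {"x":-0.2,"y":0,"z":-0.9,"ax":0,"ay":0,"az":0.17,"jaw":0}
    - {"x":-0.45,"y":0,"z":-0.95,"ax":0,"ay":0,"az":0.34,"jaw":0}
    - {"x":-0.7,"y":0,"z":-0.95,"ax":0,"ay":0,"az":0.5,"jaw":-0.48}
    - {"x":-0.9,"y":0,"z":-0.95,"ax":0,"ay":0,"az":0.6,"jaw":-0.48}

```text
time: 19.5
tool_pos: [542.4, -26.8, 194.0]
tcp_rot: [3.141, -0.0, 0.99]
contact_force: [0.5, 0.4, 0.3]
grip_width: 30.4
finger_force: 0.0
```

```bash
python3 st.py; python3 - <<'E'
from h import *
q=safe(-134,0); print(q); units([*q,150],[np.pi,0,SY-np.pi/2])
E
```

```text
19.5 [542.36 -26.84 194.01] [ 3.1407e+00 -1.0000e-04  9.8990e-01] tip safe [-10.95  92.16] F [0.48 0.39 0.27] M [ 0.   -0.08  0.  ]
[ 591.71301814 -219.71635766]
shift [-0.6708  0.7353  0.2206] turn [ 7.000e-04 -5.000e-04  8.953e-01]
```

Request:
send_rows:
  rows:
    - {"x":-0.17,"y":0.18,"z":0,"ax":0,"ay":0,"az":0.15,"jaw":-0.48}
    - {"x":-0.34,"y":0.37,"z":0,"ax":0,"ay":0,"az":0.3,"jaw":-0.48}
    - {"x":-0.5,"y":0.55,"z":0,"ax":0,"ay":0,"az":0.45,"jaw":-0.48}
    - {"x":-0.67,"y":0.735,"z":0,"ax":0,"ay":0,"az":0.6,"jaw":-0.48}
    - {"x":-0.67,"y":0.735,"z":0,"ax":0,"ay":0,"az":0.75,"jaw":-0.48}
    - {"x":-0.67,"y":0.735,"z":0.1,"ax":0,"ay":0,"az":0.895,"jaw":-0.48}
    - {"x":-0.67,"y":0.735,"z":0.2,"ax":0,"ay":0,"az":0.895,"jaw":-0.48}
    - {"x":-0.67,"y":0.735,"z":0.3,"ax":0,"ay":0,"az":0.895,"jaw":-0.48}
    - {"x":-0.67,"y":0.735,"z":0.4,"ax":0,"ay":0,"az":0.895,"jaw":-0.48}
    - {"x":-0.67,"y":0.735,"z":0.4,"ax":0,"ay":0,"az":0.895,"jaw":-0.48}

```text
time: 20.75
tool_pos: [591.6, -217.0, 112.0]
tcp_rot: [-3.14, 0.003, 0.057]
contact_force: [-0.6, 0.3, -0.2]
grip_width: 23.7
finger_force: 0.0
```

```bash
python3 st.py; python3 - <<'E'
from h import *
p,d,T=snap("wrist","w5"); P=cloud("wrist",d,T);Q=P[...,:2]-S;X=Q@sx;Y=Q@sy
m=(P[...,2]>72)&(P[...,2]<82)&(X<-110)&(X>-160)&(abs(Y)<70); print(m.sum(),np.percentile(X[m],[2,25,50,75,98]) if m.any() else "", "tcp",tosafe(T[:3,3]))
a,d=bot.capture("top");b=a[:,:,::-1]
cv2.imwrite("pics/m5.png",np.vstack([np.hstack([cv2.resize(p[:,:,::-1],(400,300)),cv2.resize(b[:,:],(400,300))]),cv2.resize(b[170:290,250:450],(800,300),interpolation=cv2.INTER_CUBIC)[:, :]]))
E
```

```text
20.75 [ 591.62 -216.96  111.97] [-3.1397  0.0034  0.0575] tip safe [-131.7    89.45] F [-0.64  0.3  -0.17] M [0.03 0.11 0.05]
3922 [-139.56982936 -136.75153715 -133.80925156 -130.89727832 -128.17169509] tcp [-1.31240765e+02 -5.16233952e-02]
```

View pics/m5.png

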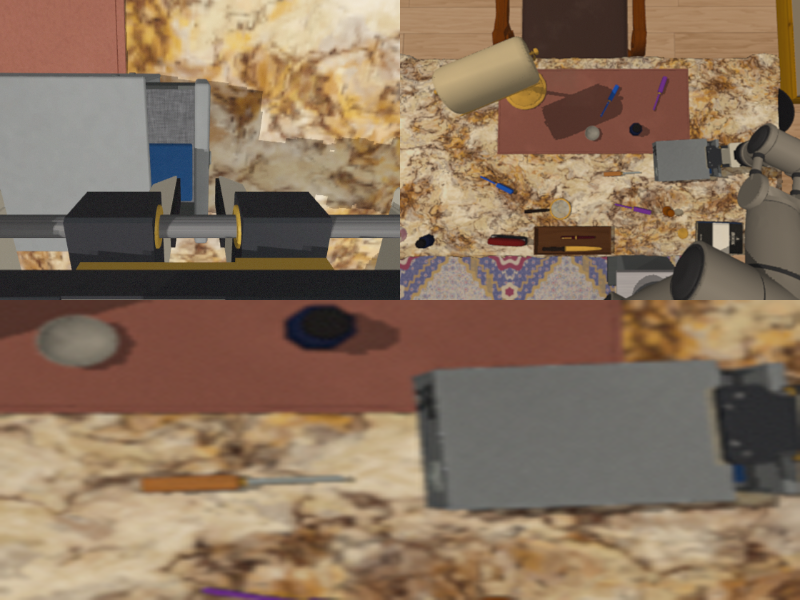

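The rod lies clear of the safe on the stone. The drawer panel spans x -139.6 to -128.2, centre -133.9. Next I check that the arm has settled.

```bash
python3 - <<'E'
from h import *
T=toolT();print(tosafe(T[:3,3]),T[2,3]); q=safe(-133.9,0); units([*q,50],[np.pi,0,SY-np.pi/2])
E
```

```text
[-131.94085554   -1.33853466] 114.16914560852283
shift [-0.0069  0.0097  0.3208] turn [ 0.0003 -0.0004  0.0049]
```

Request:
send_rows:
  rows:
    - {"x":0,"y":0.009,"z":0.03,"ax":0,"ay":0,"az":0.004,"jaw":-0.48}
    - {"x":0,"y":0.009,"z":0.1,"ax":0,"ay":0,"az":0.004,"jaw":-0.48}
    - {"x":0,"y":0.009,"z":0.16,"ax":0,"ay":0,"az":0.004,"jaw":-0.48}
    - {"x":0,"y":0.009,"z":0.22,"ax":0,"ay":0,"az":0.004,"jaw":-0.48}
    - {"x":0,"y":0.009,"z":0.28,"ax":0,"ay":0,"az":0.004,"jaw":-0.48}
    - {"x":0,"y":0.009,"z":0.31,"ax":0,"ay":0,"az":0.004,"jaw":-0.48}
    - {"x":0,"y":0.009,"z":0.31,"ax":0,"ay":0,"az":0.004,"jaw":-0.48}
    - {"x":0,"y":0.009,"z":0.31,"ax":0,"ay":0,"az":0.004,"jaw":-1}
    - {"x":0,"y":0.009,"z":0.31,"ax":0,"ay":0,"az":0.004,"jaw":-1}
    - {"x":0,"y":0.009,"z":0.31,"ax":0,"ay":0,"az":0.004,"jaw":-1}

```text
time: 22.1
tool_pos: [593.2, -219.5, 52.2]
tcp_rot: [3.141, -0.001, 0.053]
contact_force: [0.5, -0.2, 1.5]
grip_width: 11.9
finger_force: 30.0
```

```bash
python3 st.py; python3 -c "
from h import *
print(bot.get_obs()['grip_width'],tosafe(toolT()[:3,3]))"
```

```text
22.1 [ 593.15 -219.51   52.16] [ 3.1409e+00 -1.0000e-03  5.3100e-02] tip safe [-133.94   88.05] F [ 0.52 -0.21  1.52] M [ 0.03 -0.07 -0.06]
11.880306279030634 [-133.86906634   -1.44640236]
```

Request:
send_rows:
  rows:
    - {"x":0,"y":0.03,"z":0,"ax":0,"ay":0,"az":0,"jaw":-1}
    - {"x":0,"y":0.06,"z":0,"ax":0,"ay":0,"az":0,"jaw":-1}
    - {"x":0,"y":0.09,"z":0,"ax":0,"ay":0,"az":0,"jaw":-1}
    - {"x":0,"y":0.12,"z":0,"ax":0,"ay":0,"az":0,"jaw":-1}
    - {"x":0,"y":0.15,"z":0,"ax":0,"ay":0,"az":0,"jaw":-1}
    - {"x":0,"y":0.18,"z":0,"ax":0,"ay":0,"az":0,"jaw":-1}
    - {"x":0,"y":0.21,"z":0,"ax":0,"ay":0,"az":0,"jaw":-1}
    - {"x":0,"y":0.235,"z":0,"ax":0,"ay":0,"az":0,"jaw":-1}
    - {"x":0,"y":0.25,"z":0,"ax":0,"ay":0,"az":0,"jaw":-1}
    - {"x":0,"y":0.25,"z":0,"ax":0,"ay":0,"az":0,"jaw":-1}

```text
time: 23.35
tool_pos: [595.6, -268.0, 52.1]
tcp_rot: [-3.139, -0.0, 0.053]
contact_force: [-0.8, 7.6, 7.3]
grip_width: 12.1
finger_force: 30.0
```

```bash
python3 st.py; python3 -c "
from h import *
print(bot.get_obs()['grip_width'],tosafe(toolT()[:3,3]))"; python3 dr.py
```

```text
23.35 [ 595.64 -268.03   52.1 ] [-3.1393e+00 -2.0000e-04  5.3100e-02] tip safe [-182.52   88.11] F [-0.76  7.6   7.27] M [ 1.18 -0.   -0.05]
12.117462264783144 [-182.45161362   -1.3911994 ]
top 176 [-187.74699354 -178.90532693]
side 240 [-203.87357282 -186.66840052]
```

Request:
send_rows:
  rows:
    - {"x":0,"y":0.006,"z":0,"ax":0,"ay":0,"az":0,"jaw":-1}
    - {"x":0,"y":0.01,"z":0,"ax":0,"ay":0,"az":0,"jaw":-1}
    - {"x":0,"y":0.01,"z":0,"ax":0,"ay":0,"az":0,"jaw":-1}
    - {"x":0,"y":0.0,"z":0,"ax":0,"ay":0,"az":0,"jaw":-1}
    - {"x":0,"y":-0.004,"z":0,"ax":0,"ay":0,"az":0,"jaw":-0.4}
    - {"x":0,"y":-0.004,"z":0,"ax":0,"ay":0,"az":0,"jaw":-0.4}
    - {"x":0,"y":-0.004,"z":0,"ax":0,"ay":0,"az":0,"jaw":-0.4}
    - {"x":0,"y":-0.004,"z":-0.1,"ax":0,"ay":0,"az":0,"jaw":-0.4}
    - {"x":0,"y":-0.004,"z":-0.3,"ax":0,"ay":0,"az":0,"jaw":-0.4}
    - {"x":0,"y":-0.004,"z":-0.6,"ax":0,"ay":0,"az":0,"jaw":-0.4}

```text
time: 24.7
tool_pos: [594.3, -268.3, 170.7]
tcp_rot: [-3.139, 0.004, 0.053]
contact_force: [1.2, -0.9, -0.2]
grip_width: 27.6
finger_force: 0.0
```

```bash
python3 st.py; python3 - <<'E'
from h import *
p,d,T=snap("wrist","w6"); P=cloud("wrist",d,T);Q=P[...,:2]-S;X=Q@sx;Y=Q@sy
m=(P[...,2]>72)&(P[...,2]<82)&(X<-150)&(X>-215)&(abs(Y)<70)&(Y<-20); print(m.sum(),np.percentile(X[m],[2,50,98]) if m.any() else "")
z0=np.load("pics/top0.npz"); P0=cloud("top",z0["d"]); p,d=bot.capture("top"); P1=cloud("top",d)
for n,(u,v,r) in dict(ink=(330,181,14),dish=(269,186,14),stamp=(376,296,14)).items():
    s=np.s_[v-r:v+r,u-r:u+r]; print(n,[np.round(A[s][A[s][...,2]>7].mean(0),1) for A in(P0,P1)])
cv2.imwrite("pics/t6.png",cv2.resize(p[160:320,230:470,::-1],(800,533)))
E
```

```text
24.7 [ 594.25 -268.26  170.72] [-3.1392  0.004   0.0527] tip safe [-182.64   89.5 ] F [ 1.16 -0.87 -0.23] M [-0.03  0.   -0.07]
1182 [-187.90407879 -182.36971127 -176.40021075]
ink [array([703.8,  83.2,  56.5]), array([704.2,  83.5,  55.6])]
dish [array([692.7, 251.7,  29.4]), array([694.1, 252.2,  21.3])]
stamp [array([391.2, -35.6,  56. ]), array([390.5, -36.9,  50.4])]
```

View pics/t6.png

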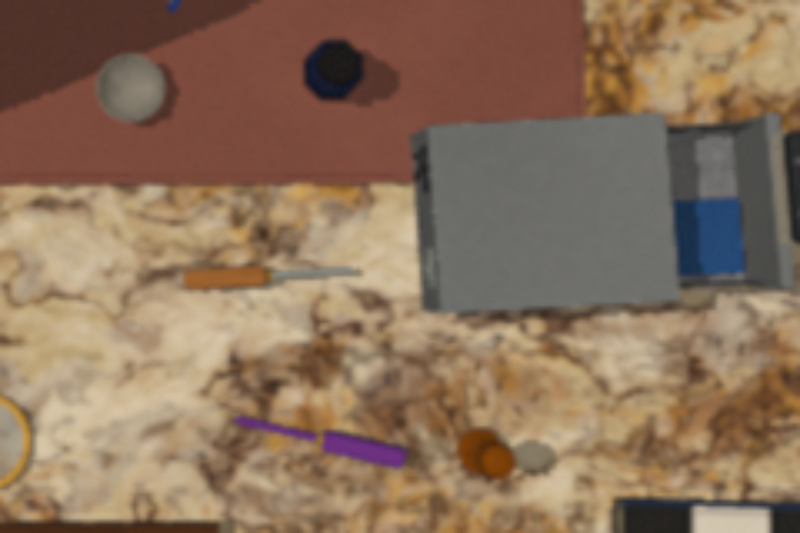

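The drawer is fully out (front edge at about (785,200), roughly 93 mm). The rod lies flat on the stone at (185–358,275), and the bystanders have not moved.

```bash
python3 -c "
from plant import bot
print(bot.close_job())"
```

```text
the job is handed in; nothing more can be done
None
```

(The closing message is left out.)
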